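Set the stock tags of the vial bins

ROBOT

A 6-joint arm with a two-finger parallel gripper is mounted at the origin on the work surface. World frame = base frame: x ahead of the robot, y to its left, z up, the work surface at z = 0. Lengths are in m, angles in degrees, forces in N, time in s.
With the tool pointing down it reaches from about 0.375 to 0.9 m from the base axis. Payload 3.1 kg.
Tool frame: the origin (TCP) lies on the front face of the gripper's body, between the roots of the fingers; the fingertips stand 70 mm ahead of it and the grasp point (between the pads) lies 51 mm ahead of it (bot.tip_extent is the distance from the TCP to the fingertips, in m); z points along the fingers, x is the direction in which the jaws open and shut, and the axes are right-handed (so a half turn about z gives the same grasp; the last joint's range is limited). The gripper opens to 87 mm and grips with 3 to 60 N. Pads are 19 mm wide; open, the fingers measure 117 mm over their backs; the gripper's body (75 mm by 190 mm) begins 51 mm behind the grasp point.
Start: joints at [66.836, 30.224, 82.088, -0, 67.689, -10.227], TCP at [0.14, 0.609, 0.292] pointing down, gripper open.
Joint ranges: [-176.69, 176.69], [-43.24, 126.21], [12.49, 139.97], [-82, 262], [0, 151.66], [-163.58, 163.58]. Speed limits (degrees/s): [159.86, 159.86, 180, 180, 180, 180].

INTERFACE

Orientations are given as a 3x3 rotation matrix whose columns are the frame's x, y, z axes.
In Python, from rig import bot, viewer, ticket gives the robot as it stands. The module is installed in compiled form; this text tells all that it offers.
- The arm moves only by the tool arm_command, never from a script. Its argument "targets" is a list of rows, each an object with "rot": the turn, a rotation vector about the tool's x, y, z in degrees, a list of three; "offset": the shift along the tool's x, y, z in cm, a list of three; "gripper": the closure, from 0 (fully open) to 1 (shut). A call has 1 to 8 rows; each row is the pose to reach, as a shift and turn from the pose commanded when the call began, along the tool's axes at that moment; what a row does not reach only later rows make up. A row lasts 1/10 s, in which the tool goes at most 50 mm and 8.59 degrees, less where a joint would pass 70% of its speed; a pose out of reach is approached as far as the arm can. A call with a gripper value outside its range is refused whole. The fingers move at their own pace and stop on an object; the grip force is fixed at half the most. Time passes only in rows, so rows that repeat a pose let the fingers close. It gives the time, the measured TCP pose, the force and the opening at its end, in the units of the state.
- bot.read_state(): the state, without advancing time (a new reading comes with each control period).
- viewer.capture(name): name is "side" or "top" or "wrist"; returns a dict with "frame" (420x560x3 uint8, red, green, blue), "fx", "fy", "cx", "cy" (pixels), "view" (4x4, takes a point from world to camera coordinates). Camera axes: x right, y down, z forward; pixel columns grow to the right and rows downward; lengths in m; the calibration is good to about 2 mm. A picture is of the moment at which its call begins. There is no depth.
- ticket.hand_in(): hands the job in, once; it reports no verdict.
The state is a dict: "time_s": time; "joint_positions": joint angles; "qvel": joint speeds; "tau": joint torques, N m; "position": TCP position; "tcp_rot": TCP orientation; "force": force on the tool from outside, world axes, zero at the start; "moment": the same for the moment, N m; "opening": opening from 0.0 (shut) to 1.0 (fully open).
Only numpy, scipy, OpenCV 4.12 (cv2) and the standard library are available. Lean on these libraries where they do the work, as an engineer would, in place of code of your own. Each camera call takes 0.05 s, during which the arm holds its last target. There are 200 camera calls.

TASK

Each vial bin on the stock board has its own flip tag standing right in front of it. With a fingertip, gently push over every tag that is wrong, so that the tags of the completely full bins show their disc face up (leaning towards the bin) and the tag of any bin with vials missing shows its bar face up (leaning away from the bin). Do not move, lift or pick up the bins or anything else lying about.

Things in the scene. Friction and masses are not known exactly. Their poses are not given: they have to be found in the camera images.
- board: Flat grey stock board, 340 x 640 x 12 mm, fixed on the bench, top at z = 0.012. Origin on its underside, on the line of the tag row, midway along it. x points from the tags to the bins (away from the robot), y along the row, z up; it may be yawed up to 0.15 rad. Four tags stand along local x = 0, 160 mm apart, each with its bin at local x = +165 mm.
- tag_a_base: Fixed aluminium foot of a flip tag on the board, 46 (x) x 70 (y) mm, 18 mm high. Origin under its centre (z = 0.012); the hinge line runs along its y, 12 mm above the origin; x points to the bin. Rest posts reach 26 mm up. Its bin is the one with its origin about 165 mm along +x (sideways within 15 mm). At rest the flap's free edge is 42 mm to the side of the hinge, 57 mm above the origin.
- tag_a (a joint): Flap of tag_a_base: white plate 60 (y) x 62 high x 4 mm, 40 g, hinged at its lower edge. 0 = upright; +0.75 = at its stop leaning to +x (to the bin), black disc (34 mm) face up: 'full'; -0.75 = at its stop leaning to -x (to the robot), black bar (44 x 10 mm) face up: 'not full'. Turns freely (under 1 N at the free edge); once past upright it falls over by itself and stays.
- tag_b_base: Fixed aluminium foot of a flip tag on the board, 46 (x) x 70 (y) mm, 18 mm high. Origin under its centre (z = 0.012); the hinge line runs along its y, 12 mm above the origin; x points to the bin. Rest posts reach 26 mm up. Its bin is the one with its origin about 165 mm along +x (sideways within 15 mm). At rest the flap's free edge is 42 mm to the side of the hinge, 57 mm above the origin.
- tag_b (a joint): Flap of tag_b_base: white plate 60 (y) x 62 high x 4 mm, 40 g, hinged at its lower edge. 0 = upright; +0.75 = at its stop leaning to +x (to the bin), black disc (34 mm) face up: 'full'; -0.75 = at its stop leaning to -x (to the robot), black bar (44 x 10 mm) face up: 'not full'. Turns freely (under 1 N at the free edge); once past upright it falls over by itself and stays.
- tag_c_base: Fixed aluminium foot of a flip tag on the board, 46 (x) x 70 (y) mm, 18 mm high. Origin under its centre (z = 0.012); the hinge line runs along its y, 12 mm above the origin; x points to the bin. Rest posts reach 26 mm up. Its bin is the one with its origin about 165 mm along +x (sideways within 15 mm). At rest the flap's free edge is 42 mm to the side of the hinge, 57 mm above the origin.
- tag_c (a joint): Flap of tag_c_base: white plate 60 (y) x 62 high x 4 mm, 40 g, hinged at its lower edge. 0 = upright; +0.75 = at its stop leaning to +x (to the bin), black disc (34 mm) face up: 'full'; -0.75 = at its stop leaning to -x (to the robot), black bar (44 x 10 mm) face up: 'not full'. Turns freely (under 1 N at the free edge); once past upright it falls over by itself and stays.
- tag_d_base: Fixed aluminium foot of a flip tag on the board, 46 (x) x 70 (y) mm, 18 mm high. Origin under its centre (z = 0.012); the hinge line runs along its y, 12 mm above the origin; x points to the bin. Rest posts reach 26 mm up. Its bin is the one with its origin about 165 mm along +x (sideways within 15 mm). At rest the flap's free edge is 42 mm to the side of the hinge, 57 mm above the origin.
- tag_d (a joint): Flap of tag_d_base: white plate 60 (y) x 62 high x 4 mm, 40 g, hinged at its lower edge. 0 = upright; +0.75 = at its stop leaning to +x (to the bin), black disc (34 mm) face up: 'full'; -0.75 = at its stop leaning to -x (to the robot), black bar (44 x 10 mm) face up: 'not full'. Turns freely (under 1 N at the free edge); once past upright it falls over by itself and stays.
- bin_p: Loose grey plastic stock bin, 90 (x) x 115 (y) x 40 mm high, 0.7 kg, with 2 x 3 places for amber vials 27 mm in diameter with white caps (tops 58 mm above the bin's origin). FULL: all six places hold a vial. Origin at the centre of its underside. Not to be moved.
- bin_q: Loose grey plastic stock bin, 90 (x) x 115 (y) x 40 mm high, 0.7 kg, with 2 x 3 places for amber vials 27 mm in diameter with white caps (tops 58 mm above the bin's origin). FULL: all six places hold a vial. Origin at the centre of its underside. Not to be moved.
- bin_r: Loose grey plastic stock bin, 90 (x) x 115 (y) x 40 mm high, 0.7 kg, with 2 x 3 places for amber vials 27 mm in diameter with white caps (tops 58 mm above the bin's origin). FULL: all six places hold a vial. Origin at the centre of its underside. Not to be moved.
- bin_s: Loose grey plastic stock bin, 90 (x) x 115 (y) x 40 mm high, 0.7 kg, with 2 x 3 places for amber vials 27 mm in diameter with white caps (tops 58 mm above the bin's origin). NOT FULL: only the four corner places hold a vial, the two middle places are empty. Origin at the centre of its underside. Not to be moved.
- jar: Small amber jar, 32 mm in diameter, 50 mm high, loose on the board between two tags; origin at the centre of its underside. Bystander.
- weight: Brass reference weight with a knob, 28 mm in diameter, 42 mm high, loose on the board between two tags; origin at the centre of its underside. Bystander.
- collar: Steel collar, 32 mm in diameter, 18 mm high, loose on the board between two tags; origin at the centre of its underside. Bystander.
- driver: Red-handled screwdriver, about 200 mm long, lying along x on the bench just left (+y) of the board. Bystander.
- dish: White ceramic dish, 90 mm in diameter, 18 mm high, right (-y) of the board. Bystander.

How it is judged (in metres and radians):
At the end, for the whole second after the job is handed in: Every tag in front of a full bin rests leaning to its bin (joint above +0.6 rad, disc up) and every other tag rests leaning to the robot (joint below -0.6 rad, bar up), all still (below 0.2 rad/s); the bins and bystanders are within 20 mm of where they started ((horizontal distance between tag_a_base and bin_p above 0.195 m or value of joint tag_a above 0.6 rad) and (horizontal distance between tag_a_base and bin_q above 0.195 m or value of joint tag_a above 0.6 rad) and (horizontal distance between tag_a_base and bin_r above 0.195 m or value of joint tag_a above 0.6 rad) and (horizontal distance between tag_a_base and bin_s above 0.195 m or value of joint tag_a below -0.6 rad) and velocity of joint tag_a between -0.2 and 0.2 rad/s and (horizontal distance between tag_b_base and bin_p above 0.195 m or value of joint tag_b above 0.6 rad) and (horizontal distance between tag_b_base and bin_q above 0.195 m or value of joint tag_b above 0.6 rad) and (horizontal distance between tag_b_base and bin_r above 0.195 m or value of joint tag_b above 0.6 rad) and (horizontal distance between tag_b_base and bin_s above 0.195 m or value of joint tag_b below -0.6 rad) and velocity of joint tag_b between -0.2 and 0.2 rad/s and (horizontal distance between tag_c_base and bin_p above 0.195 m or value of joint tag_c above 0.6 rad) and (horizontal distance between tag_c_base and bin_q above 0.195 m or value of joint tag_c above 0.6 rad) and (horizontal distance between tag_c_base and bin_r above 0.195 m or value of joint tag_c above 0.6 rad) and (horizontal distance between tag_c_base and bin_s above 0.195 m or value of joint tag_c below -0.6 rad) and velocity of joint tag_c between -0.2 and 0.2 rad/s and (horizontal distance between tag_d_base and bin_p above 0.195 m or value of joint tag_d above 0.6 rad) and (horizontal distance between tag_d_base and bin_q above 0.195 m or value of joint tag_d above 0.6 rad) and (horizontal distance between tag_d_base and bin_r above 0.195 m or value of joint tag_d above 0.6 rad) and (horizontal distance between tag_d_base and bin_s above 0.195 m or value of joint tag_d below -0.6 rad) and velocity of joint tag_d between -0.2 and 0.2 rad/s and distance of each of bin_p, bin_q, bin_r, bin_s, jar, weight, collar, driver, dish from where it was at the start of the episode below 0.02 m); the robot touches nothing.
It fails at once if a stock bin is pushed, lifted or carried (moved more than 15 mm) (distance of any of bin_p, bin_q, bin_r, bin_s from where it was at the start of the episode above 0.015 m).
It fails at once if a bystander (jar, weight, collar, screwdriver, dish) is moved more than 20 mm or lifted (distance of any of jar, weight, collar, driver, dish from where it was at the start of the episode above 0.02 m).
It fails at once if a tag or its foot is pushed with more than 20 N (contact force between any of the fingers, the arm and tag_a_base above 20 N or contact force between any of the fingers, the arm and tag_b_base above 20 N or contact force between any of the fingers, the arm and tag_c_base above 20 N or contact force between any of the fingers, the arm and tag_d_base above 20 N).
It also fails if it takes over 54 s, if anything falls off the work surface, if the arm or the gripper's body presses on something with over 40 N, if the wrist force passes 120 N, or if a joint passes its speed limit or range.

## Working session

There is one attempt and no reset: what is moved stays moved. The work goes in short steps, Python scripts to look and compute and a tool call to move; the robot and the scene stay as the last step left them, time stands still between calls to the robot, and variables do not carry over. Pictures are saved under pics/ and viewed, about 8 in all and at most 12, crops included, and the job is handed in when it is done.

Besides the shell and the picture viewer there is one more tool, called after "Call:" in YAML: its name, and indented under it one key for each argument. arm_command: Moves the arm, as the interface text tells. Its arguments: {"type":"object","properties":{"targets":{"type":"array"}},"required":["targets"]}

```bash
mkdir -p pics
python3 - <<'E'
from rig import bot, viewer
import cv2, json, numpy as np
s=bot.read_state(); print(s['time_s'],s['position'],np.round(s['tcp_rot'],3).tolist(),s['force'],s['opening'])
for n in ('top','side'):
    c=viewer.capture(n); cv2.imwrite(f'pics/{n}0.png',c['frame'][:,:,::-1]); 
    print(n,c['fx'],c['fy'],c['cx'],c['cy'],np.round(c['view'],4).tolist())
    np.savez(f'{n}0.npz',**c)
E
```

```text
0.0 [0.13966418 0.60857385 0.29127069] [[0.224, 0.975, -0.001], [0.975, -0.224, -0.002], [-0.002, -0.0, -1.0]] [ 0.71949742 -0.12082301  0.19982051] 0.9989079250579064
top 447.30100611605525 447.30100611605525 276.13129984015353 210.47786047294915 [[-0.0182, -0.9998, 0.0022, -0.0244], [-0.9773, 0.0173, -0.2111, 0.6241], [0.2111, -0.006, -0.9775, 1.2927], [0.0, 0.0, 0.0, 1.0]]
side 479.6102773639976 479.6102773639976 275.1819691075716 204.42380428971126 [[0.9521, -0.3057, -0.0095, -0.6253], [-0.2154, -0.6481, -0.7305, 0.1255], [0.2172, 0.6975, -0.6829, 1.1762], [0.0, 0.0, 0.0, 1.0]]
```

View pics/top0.png

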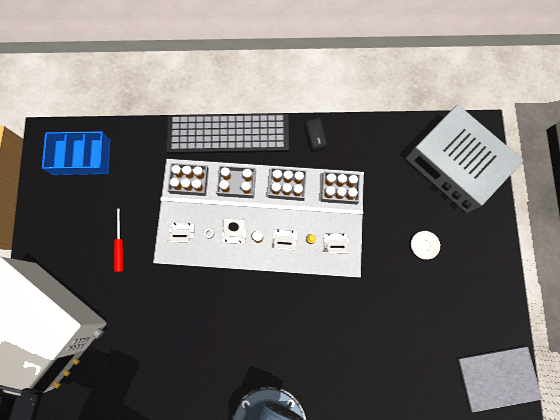

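View pics/side0.png

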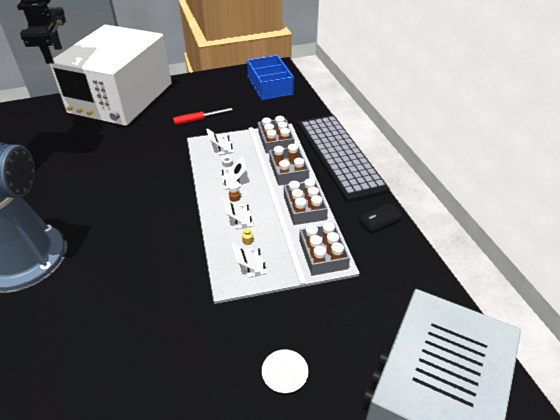

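```bash
cat > h.py <<'E'
import numpy as np
def ray(c,u,v,z):
    V=np.array(c['view']);R=V[:3,:3];o=-R.T@V[:3,3]
    d=R.T@np.array([(u-c['cx'])/c['fx'],(v-c['cy'])/c['fy'],1]);return o+d*(z-o[2])/d[2]
def proj(c,p):
    V=np.array(c['view']);q=V[:3,:3]@np.array(p)+V[:3,3];return float(c['fx']*q[0]/q[2]+c['cx']),float(c['fy']*q[1]/q[2]+c['cy'])
E
python3 - <<'E'
import numpy as np,cv2
from h import *
c=np.load('top0.npz');f=c['frame'][:,:,::-1]
g=cv2.resize(f[150:285,145:375],None,fx=3.4,fy=3.4,interpolation=cv2.INTER_CUBIC);cv2.imwrite('pics/crop.png',g)
hsv=cv2.cvtColor(f,cv2.COLOR_BGR2HSV);m=((hsv[:,:,2]>110)&(hsv[:,:,1]<60)).astype(np.uint8)
m=m[150:285,145:375]; m=cv2.morphologyEx(m,cv2.MORPH_CLOSE,np.ones((25,25)))
k=cv2.findContours(m,0,2)[0];k=max(k,key=cv2.contourArea)
b=cv2.boxPoints(cv2.minAreaRect(k))+[145,150];print(b)
for p in b:print(ray(c,*p,0.012).round(3))
E
```

```text
[[139.81958008 262.55651093]
 [157.60665894 140.47249794]
 [380.56269836 172.95615387]
 [362.77561951 295.04016113]]
[0.479 0.387 0.012]
[0.877 0.348 0.012]
[ 0.753 -0.375  0.012]
[ 0.368 -0.295  0.012]
```

View pics/crop.png

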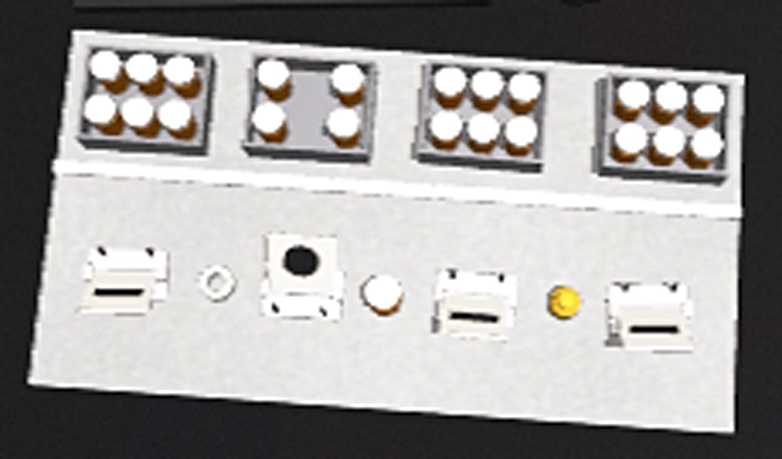

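Run:
```python
import numpy as np
from h import *
c=np.load('top0.npz');F=lambda u,v,z:ray(c,u/3.4+145,v/3.4+150,z).round(4)
C=[F(*p,.012) for p in((72,32),(745,74),(735,433),(30,383))];print(C)
e=C[0]-C[1]+C[3]-C[2];yaw=np.arctan2(-e[0],e[1]);print('yaw',yaw)
e2=C[0]-C[3]+C[1]-C[2];print('yaw2',np.arctan2(e2[1],e2[0]))
ctr=np.mean(C,0)
ex=np.array([np.cos(yaw),np.sin(yaw)]);ey=np.array([-ex[1],ex[0]])
H=[]
for n,u,v,s in(('1',118,292,-1),('2',299,261,1),('3',473,317,-1),('4',654,328,-1)):
    p=F(u,v,.047)[:2]; h=p-s*.022*ex; H.append(h); print(n,'mark',p,'hinge',h.round(4))
H=np.array(H);d=H[0]-H[3];print('row yaw',np.arctan2(-d[0],d[1]),'spacing',np.linalg.norm(np.diff(H,axis=0),axis=1))
for n,u,v,z in(('collar',217,283,.03),('jar',383,292,.062),('weight',565,300,.05)):print(n,F(u,v,z))
for u,v in((55,166),(742,212)):print('rail',F(u,v,.012))
```

```text
[array([0.8111, 0.3175, 0.012 ]), array([ 0.7581, -0.322 ,  0.012 ]), array([ 0.421 , -0.2928,  0.012 ]), array([0.4775, 0.3443, 0.012 ])]
yaw -0.08556528101413953
yaw2 -0.08330163857972622
1 mark [0.5539 0.2593] hinge [0.5758 0.2574]
2 mark [0.5792 0.0973] hinge [0.5573 0.0992]
3 mark [ 0.5257 -0.0581] hinge [ 0.5476 -0.06  ]
4 mark [ 0.5129 -0.2193] hinge [ 0.5348 -0.2212]
row yaw -0.08545788346133827 spacing [0.15932202 0.15945322 0.16170739]
collar [0.5633 0.1733 0.03  ]
jar [0.5473 0.0215 0.062 ]
weight [ 0.5391 -0.1405  0.05  ]
rail [0.6798 0.3289 0.012 ]
rail [ 0.6245 -0.3112  0.012 ]
```

Call:
arm_command:
  targets:
    - {"rot": [0,0,-8.1],"offset": [-13,21.5,4],"gripper": 1}
    - {"rot": [0,0,-8.1],"offset": [-13,21.5,4],"gripper": 1}
    - {"rot": [0,0,-8.1],"offset": [-13,21.5,4],"gripper": 1}
    - {"rot": [0,0,-8.1],"offset": [-13,21.5,4],"gripper": 1}
    - {"rot": [0,0,-8.1],"offset": [-13,21.5,4],"gripper": 1}
    - {"rot": [0,0,-8.1],"offset": [-13,21.5,4],"gripper": 1}
    - {"rot": [0,0,-8.1],"offset": [-13,21.5,4],"gripper": 1}
    - {"rot": [0,0,-8.1],"offset": [-13,21.5,4],"gripper": 1}

```text
time_s: 0.9
position: [0.3198, 0.4337, 0.2516]
tcp_rot: [[0.085, 0.996, -0.001], [0.996, -0.085, -0.001], [-0.002, -0.001, -1.0]]
force: [-0.3, 0.1, -0.6]
opening: 0.355
```

```bash
cat > s.py <<'E'
from rig import bot
import numpy as np
s=bot.read_state();p=s['position'];R=np.array(s['tcp_rot']);print(s['time_s'],p.round(4),R.round(3).tolist(),np.round(s['force'],2),s['opening'])
a=-.0855;ex=np.array([np.cos(a),np.sin(a)]);ey=np.array([-ex[1],ex[0]])
for h,o in(((.5758,.2574),-.075),((.5573,.0992),.075),((.5476,-.06),-.075),((.5348,-.2212),-.075)):
    t=np.append(np.array(h)+o*ex,.2);print('delta cm to start',(100*R.T@(t-p)).round(2))
print('yaw err deg',np.degrees(np.arctan2(-R[0,0],R[1,0])-a))
E
python3 s.py
```

```text
0.9 [0.3198 0.4337 0.2516] [[0.085, 0.996, -0.001], [0.996, -0.085, -0.001], [-0.002, -0.001, -1.0]] [-0.33  0.09 -0.57] 0.35454096362107784
delta cm to start [-15.39  19.51   5.16]
delta cm to start [-31.32  34.     5.17]
delta cm to start [-47.26  19.38   5.22]
delta cm to start [-63.43  19.47   5.24]
yaw err deg 0.04860918619684164
```

Call:
arm_command:
  targets:
    - {"rot": [0,0,0],"offset": [-15.4,19.5,5.2],"gripper": 1}
    - {"rot": [0,0,0],"offset": [-15.4,19.5,5.2],"gripper": 1}
    - {"rot": [0,0,0],"offset": [-15.4,19.5,5.2],"gripper": 1}
    - {"rot": [0,0,0],"offset": [-15.4,19.5,5.2],"gripper": 1}
    - {"rot": [0,0,0],"offset": [-15.4,19.5,5.2],"gripper": 1}
    - {"rot": [0,0,0],"offset": [-15.4,19.5,5.2],"gripper": 1}
    - {"rot": [0,0,0],"offset": [-15.4,19.5,5.2],"gripper": 1}
    - {"rot": [0,0,0],"offset": [-15.4,19.5,5.2],"gripper": 1}

```text
time_s: 1.7
position: [0.5001, 0.265, 0.1993]
tcp_rot: [[0.084, 0.996, -0.003], [0.997, -0.084, -0.001], [-0.001, -0.003, -1.0]]
force: [-0.0, 0.4, 1.0]
opening: 0.005
```

Call:
arm_command:
  targets:
    - {"rot": [0,0,0],"offset": [0,0,4],"gripper": 1}
    - {"rot": [0,0,0],"offset": [0,0,7.5],"gripper": 1}
    - {"rot": [0,0,0],"offset": [0,0,7.5],"gripper": 1}
    - {"rot": [0,0,0],"offset": [0,0,7.5],"gripper": 1}

```text
time_s: 2.1
position: [0.5003, 0.2656, 0.1253]
tcp_rot: [[0.082, 0.997, -0.002], [0.997, -0.082, -0.0], [-0.001, -0.002, -1.0]]
force: [1.0, -0.2, 0.3]
opening: 0.003
```

```bash
python3 s.py
python3 - <<'E'
from rig import viewer
import cv2,numpy as np
g=[]
for n,(a,b,x,y) in dict(top=(150,285,130,360),side=(110,245,130,360)).items():
    f=viewer.capture(n)['frame'][a:b,x:y,::-1];g.append(cv2.resize(f,None,fx=2.2,fy=2.2))
cv2.imwrite('pics/t1.png',np.vstack(g))
E
```

```text
2.1 [0.5003 0.2656 0.1253] [[0.082, 0.997, -0.002], [0.997, -0.082, -0.0], [-0.001, -0.002, -1.0]] [ 1.   -0.24  0.25] 0.0026739026854302353
delta cm to start [-0.17  0.08 -7.47]
delta cm to start [-16.14  14.53  -7.49]
delta cm to start [-32.04  -0.13  -7.45]
delta cm to start [-48.21  -0.08  -7.44]
yaw err deg 0.19497350682410347
```

View pics/t1.png

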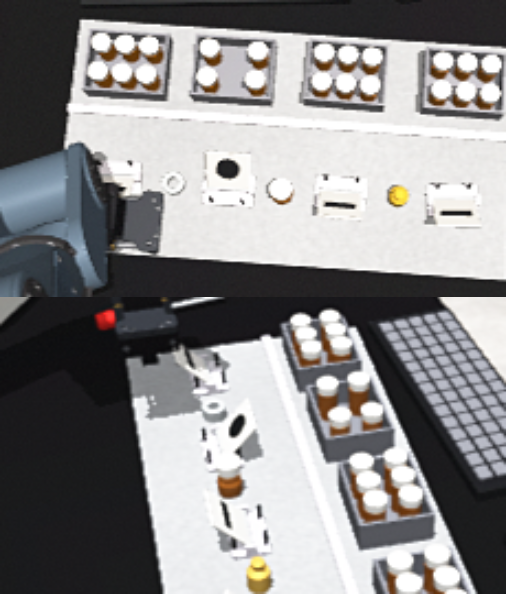

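The pictures show the closed fingertip hovering in front of tag 1 (crop about 130,215), clear of the flap, so I push now.

Call:
arm_command:
  targets:
    - {"rot": [0,0,0],"offset": [0,1.2,0],"gripper": 1}
    - {"rot": [0,0,0],"offset": [0,2.2,0],"gripper": 1}
    - {"rot": [0,0,0],"offset": [0,3.2,0],"gripper": 1}
    - {"rot": [0,0,0],"offset": [0,4.2,0],"gripper": 1}
    - {"rot": [0,0,0],"offset": [0,5.2,0],"gripper": 1}
    - {"rot": [0,0,0],"offset": [0,6.2,0],"gripper": 1}
    - {"rot": [0,0,0],"offset": [0,7.1,0],"gripper": 1}
    - {"rot": [0,0,0],"offset": [0,8,0],"gripper": 1}

```text
time_s: 3.0
position: [0.5822, 0.2575, 0.1251]
tcp_rot: [[0.084, 0.996, -0.0], [0.996, -0.084, -0.0], [-0.0, -0.0, -1.0]]
force: [-0.3, 0.5, -0.1]
opening: 0.006
```

Call:
arm_command:
  targets:
    - {"rot": [0,0,0],"offset": [0,0,0],"gripper": 1}
    - {"rot": [0,0,0],"offset": [0,-3,0],"gripper": 1}
    - {"rot": [0,0,0],"offset": [0,-6,0],"gripper": 1}
    - {"rot": [0,0,0],"offset": [0,-6,-4],"gripper": 1}
    - {"rot": [0,0,0],"offset": [0,-6,-8],"gripper": 1}
    - {"rot": [0,0,0],"offset": [0,-6,-8],"gripper": 1}

```text
time_s: 3.6
position: [0.524, 0.2639, 0.2104]
tcp_rot: [[0.084, 0.996, 0.01], [0.996, -0.084, 0.003], [0.004, 0.01, -1.0]]
force: [-0.2, -0.4, 0.6]
opening: 0.006
```

```bash
python3 s.py
```

```text
3.6 [0.524  0.2639 0.2104] [[0.084, 0.996, 0.01], [0.996, -0.084, 0.003], [0.004, 0.01, -1.0]] [-0.25 -0.41  0.61] 0.005936305105725519
delta cm to start [-0.2  -2.29  1.02]
delta cm to start [-16.15  12.19   1.1 ]
delta cm to start [-32.07  -2.45   0.9 ]
delta cm to start [-48.24  -2.38   0.84]
yaw err deg 0.1040550729970811
```

Call:
arm_command:
  targets:
    - {"rot": [0,0,0],"offset": [-16.1,12.2,0],"gripper": 1}
    - {"rot": [0,0,0],"offset": [-16.1,12.2,0],"gripper": 1}
    - {"rot": [0,0,0],"offset": [-16.1,12.2,0],"gripper": 1}
    - {"rot": [0,0,0],"offset": [-16.1,12.2,0],"gripper": 1}
    - {"rot": [0,0,0],"offset": [-16.1,12.2,0],"gripper": 1}
    - {"rot": [0,0,0],"offset": [-16.1,12.2,0],"gripper": 1}
    - {"rot": [0,0,0],"offset": [-16.1,12.2,0],"gripper": 1}

```text
time_s: 4.3
position: [0.6282, 0.0928, 0.2044]
tcp_rot: [[0.084, 0.996, -0.003], [0.996, -0.084, 0.001], [0.0, -0.003, -1.0]]
force: [0.2, -0.3, 0.9]
opening: 0.009
```

```bash
python3 s.py
python3 - <<'E'
from rig import viewer
import cv2,numpy as np
g=[]
for n,(a,b,x,y) in dict(top=(150,285,130,360),side=(110,245,130,360)).items():
    f=viewer.capture(n)['frame'][a:b,x:y,::-1];g.append(cv2.resize(f,None,fx=2.2,fy=2.2))
cv2.imwrite('pics/t2.png',np.vstack(g))
E
```

```text
4.3 [0.6282 0.0928 0.2044] [[0.084, 0.996, -0.003], [0.996, -0.084, 0.001], [0.0, -0.003, -1.0]] [ 0.15 -0.26  0.86] 0.009059969602840414
delta cm to start [ 15.97 -14.1    0.49]
delta cm to start [0.03 0.38 0.44]
delta cm to start [-15.89 -14.25   0.48]
delta cm to start [-32.06 -14.17   0.47]
yaw err deg 0.08033121417815048
```

View pics/t2.png

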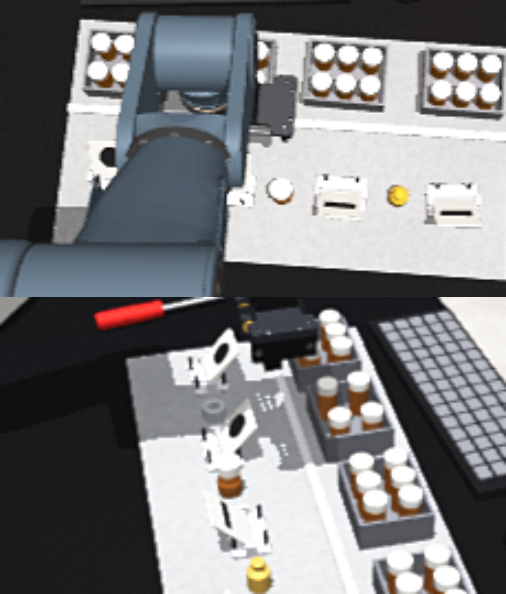

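Tag 1 now shows its disc (side crop about 220,355). The finger is over the gap between tag 2 and its bin.

Call:
arm_command:
  targets:
    - {"rot": [0,0,0],"offset": [0,0,4],"gripper": 1}
    - {"rot": [0,0,0],"offset": [0,0,8],"gripper": 1}
    - {"rot": [0,0,0],"offset": [0,0,8],"gripper": 1}
    - {"rot": [0,0,0],"offset": [0,0,8],"gripper": 1}

```text
time_s: 4.8
position: [0.6288, 0.0932, 0.125]
tcp_rot: [[0.083, 0.997, -0.002], [0.997, -0.083, 0.0], [-0.0, -0.002, -1.0]]
force: [0.7, 0.0, 0.4]
opening: 0.004
```

Call:
arm_command:
  targets:
    - {"rot": [0,0,0],"offset": [0,-1,0],"gripper": 1}
    - {"rot": [0,0,0],"offset": [0,-2,0],"gripper": 1}
    - {"rot": [0,0,0],"offset": [0,-3,0],"gripper": 1}
    - {"rot": [0,0,0],"offset": [0,-4,0],"gripper": 1}
    - {"rot": [0,0,0],"offset": [0,-5,0],"gripper": 1}
    - {"rot": [0,0,0],"offset": [0,-6,0],"gripper": 1}
    - {"rot": [0,0,0],"offset": [0,-7,0],"gripper": 1}
    - {"rot": [0,0,0],"offset": [0,-7.7,0],"gripper": 1}

```text
time_s: 5.6
position: [0.5515, 0.0986, 0.1251]
tcp_rot: [[0.084, 0.996, -0.001], [0.996, -0.084, 0.0], [-0.0, -0.001, -1.0]]
force: [-0.0, -0.1, 0.2]
opening: 0.006
```

Call:
arm_command:
  targets:
    - {"rot": [0,0,0],"offset": [0,0,0],"gripper": 1}
    - {"rot": [0,0,0],"offset": [0,3,0],"gripper": 1}
    - {"rot": [0,0,0],"offset": [0,6,0],"gripper": 1}
    - {"rot": [0,0,0],"offset": [0,6,-4],"gripper": 1}
    - {"rot": [0,0,0],"offset": [0,6,-8],"gripper": 1}
    - {"rot": [0,0,0],"offset": [0,6,-8],"gripper": 1}

```text
time_s: 6.2
position: [0.6167, 0.0933, 0.2103]
tcp_rot: [[0.084, 0.996, 0.012], [0.996, -0.084, -0.0], [0.001, 0.012, -1.0]]
force: [1.1, -0.5, -0.3]
opening: 0.005
```

```bash
python3 s.py
```

```text
6.2 [0.6167 0.0933 0.2103] [[0.084, 0.996, 0.012], [0.996, -0.084, -0.0], [0.001, 0.012, -1.0]] [ 1.07 -0.48 -0.3 ] 0.004637386526710057
delta cm to start [ 16.02 -12.97   0.88]
delta cm to start [0.08 1.52 1.04]
delta cm to start [-15.85 -13.1    0.86]
delta cm to start [-32.02 -13.02   0.85]
yaw err deg 0.060855636157690435
```

Call:
arm_command:
  targets:
    - {"rot": [0,0,0],"offset": [-15.9,-13.1,0],"gripper": 1}
    - {"rot": [0,0,0],"offset": [-15.9,-13.1,0],"gripper": 1}
    - {"rot": [0,0,0],"offset": [-15.9,-13.1,0],"gripper": 1}
    - {"rot": [0,0,0],"offset": [-15.9,-13.1,0],"gripper": 1}
    - {"rot": [0,0,0],"offset": [-15.9,-13.1,0],"gripper": 1}
    - {"rot": [0,0,0],"offset": [-15.9,-13.1,0],"gripper": 1}
    - {"rot": [0,0,0],"offset": [-15.9,-13.1,0],"gripper": 1}
    - {"rot": [0,0,0],"offset": [-15.9,-13.1,0],"gripper": 1}

```text
time_s: 7.0
position: [0.4701, -0.0533, 0.2053]
tcp_rot: [[0.083, 0.997, 0.002], [0.997, -0.083, -0.0], [-0.0, 0.002, -1.0]]
force: [0.8, -0.1, -0.7]
opening: 0.006
```

```bash
python3 s.py
```

```text
7.0 [ 0.4701 -0.0533  0.2053] [[0.083, 0.997, 0.002], [0.997, -0.083, -0.0], [-0.0, 0.002, -1.0]] [ 0.83 -0.11 -0.68] 0.006445489352796678
delta cm to start [31.86  0.46  0.52]
delta cm to start [15.9  14.93  0.55]
delta cm to start [-0.    0.28  0.53]
delta cm to start [-16.18   0.34   0.53]
yaw err deg 0.15082324144665124
```

Call:
arm_command:
  targets:
    - {"rot": [0,0,0],"offset": [0,0,4],"gripper": 1}
    - {"rot": [0,0,0],"offset": [0,0,8],"gripper": 1}
    - {"rot": [0,0,0],"offset": [0,0,8],"gripper": 1}
    - {"rot": [0,0,0],"offset": [0,0,8],"gripper": 1}

```text
time_s: 7.4
position: [0.469, -0.0532, 0.1248]
tcp_rot: [[0.083, 0.997, -0.002], [0.997, -0.083, 0.001], [0.001, -0.002, -1.0]]
force: [0.2, -0.1, 1.3]
opening: 0.004
```

Call:
arm_command:
  targets:
    - {"rot": [0,0,0],"offset": [0,1.5,0],"gripper": 1}
    - {"rot": [0,0,0],"offset": [0,2.5,0],"gripper": 1}
    - {"rot": [0,0,0],"offset": [0,3.5,0],"gripper": 1}
    - {"rot": [0,0,0],"offset": [0,4.5,0],"gripper": 1}
    - {"rot": [0,0,0],"offset": [0,5.5,0],"gripper": 1}
    - {"rot": [0,0,0],"offset": [0,6.5,0],"gripper": 1}
    - {"rot": [0,0,0],"offset": [0,7.5,0],"gripper": 1}
    - {"rot": [0,0,0],"offset": [0,8.3,0],"gripper": 1}

```text
time_s: 8.2
position: [0.5524, -0.0611, 0.1252]
tcp_rot: [[0.084, 0.996, 0.0], [0.996, -0.084, -0.0], [-0.0, 0.0, -1.0]]
force: [-0.6, -0.4, 0.9]
opening: 0.007
```

Call:
arm_command:
  targets:
    - {"rot": [0,0,0],"offset": [0,0,0],"gripper": 1}
    - {"rot": [0,0,0],"offset": [0,-4,0],"gripper": 1}
    - {"rot": [0,0,0],"offset": [0,-8,0],"gripper": 1}
    - {"rot": [0,0,0],"offset": [0,-8,-4],"gripper": 1}
    - {"rot": [0,0,0],"offset": [0,-8,-8],"gripper": 1}
    - {"rot": [0,0,0],"offset": [0,-8,-8],"gripper": 1}

```text
time_s: 8.8
position: [0.4734, -0.0549, 0.2091]
tcp_rot: [[0.084, 0.996, 0.008], [0.996, -0.084, -0.003], [-0.002, 0.009, -1.0]]
force: [0.7, -0.3, 0.3]
opening: 0.005
```

Call:
arm_command:
  targets:
    - {"rot": [0,0,0],"offset": [-5,0,0],"gripper": 1}
    - {"rot": [0,0,0],"offset": [-10,0,0],"gripper": 1}
    - {"rot": [0,0,0],"offset": [-15,0,0],"gripper": 1}
    - {"rot": [0,0,0],"offset": [-16.2,0,0],"gripper": 1}
    - {"rot": [0,0,0],"offset": [-16.2,0,0],"gripper": 1}
    - {"rot": [0,0,0],"offset": [-16.2,0,0],"gripper": 1}
    - {"rot": [0,0,0],"offset": [-16.2,0,0],"gripper": 1}

```text
time_s: 9.5
position: [0.4574, -0.2135, 0.2048]
tcp_rot: [[0.083, 0.997, -0.002], [0.997, -0.083, 0.002], [0.002, -0.002, -1.0]]
force: [-0.1, 0.1, -0.0]
opening: 0.004
```

```bash
python3 s.py
python3 - <<'E'
from rig import viewer
import cv2,numpy as np
g=[]
for n,(a,b,x,y) in dict(top=(150,285,145,375),side=(110,285,130,360)).items():
    f=viewer.capture(n)['frame'][a:b,x:y,::-1];g.append(cv2.resize(f,None,fx=1.9,fy=1.9))
cv2.imwrite('pics/t3.png',np.vstack(g))
E
```

```text
9.5 [ 0.4574 -0.2135  0.2048] [[0.083, 0.997, -0.002], [0.997, -0.083, 0.002], [0.002, -0.002, -1.0]] [-0.09  0.09 -0.01] 0.0040474565058839325
delta cm to start [47.93  0.41  0.56]
delta cm to start [31.97 14.87  0.5 ]
delta cm to start [16.07  0.22  0.5 ]
delta cm to start [-0.1   0.27  0.48]
yaw err deg 0.16068151505749123
```

View pics/t3.png

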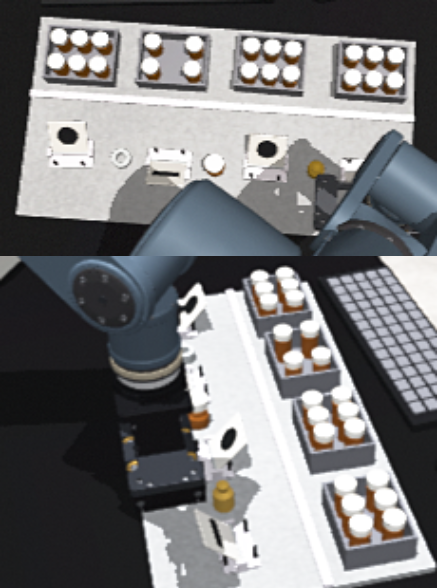

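Tags 1 and 3 show discs (crop 68,135 and 267,150) and tag 2 its bar (168,170). The bystanders stand where they were. Tag 4 is next.

Call:
arm_command:
  targets:
    - {"rot": [0,0,0],"offset": [0,0,4],"gripper": 1}
    - {"rot": [0,0,0],"offset": [0,0,8],"gripper": 1}
    - {"rot": [0,0,0],"offset": [0,0,8],"gripper": 1}
    - {"rot": [0,0,0],"offset": [0,0,8],"gripper": 1}

```text
time_s: 10.0
position: [0.4579, -0.2146, 0.1251]
tcp_rot: [[0.083, 0.997, -0.002], [0.997, -0.083, 0.001], [0.001, -0.002, -1.0]]
force: [-0.1, 0.0, 0.1]
opening: 0.006
```

Call:
arm_command:
  targets:
    - {"rot": [0,0,0],"offset": [0,1.5,0],"gripper": 1}
    - {"rot": [0,0,0],"offset": [0,2.5,0],"gripper": 1}
    - {"rot": [0,0,0],"offset": [0,3.5,0],"gripper": 1}
    - {"rot": [0,0,0],"offset": [0,4.5,0],"gripper": 1}
    - {"rot": [0,0,0],"offset": [0,5.5,0],"gripper": 1}
    - {"rot": [0,0,0],"offset": [0,6.5,0],"gripper": 1}
    - {"rot": [0,0,0],"offset": [0,7.5,0],"gripper": 1}
    - {"rot": [0,0,0],"offset": [0,8.3,0],"gripper": 1}

```text
time_s: 10.8
position: [0.5417, -0.2228, 0.1252]
tcp_rot: [[0.084, 0.996, 0.0], [0.996, -0.084, -0.0], [-0.0, 0.0, -1.0]]
force: [-0.5, -0.3, 0.0]
opening: 0.004
```

Call:
arm_command:
  targets:
    - {"rot": [0,0,0],"offset": [0,0,0],"gripper": 1}
    - {"rot": [0,0,0],"offset": [0,-4,0],"gripper": 1}
    - {"rot": [0,0,0],"offset": [0,-8,0],"gripper": 1}
    - {"rot": [0,0,0],"offset": [0,-8,-4],"gripper": 1}
    - {"rot": [0,0,0],"offset": [0,-8,-8],"gripper": 1}
    - {"rot": [0,0,0],"offset": [-4,-8,-11],"gripper": 1}
    - {"rot": [0,0,0],"offset": [-8,-8,-14],"gripper": 1}
    - {"rot": [0,0,0],"offset": [-12,-8,-14],"gripper": 1}

```text
time_s: 11.6
position: [0.452, -0.338, 0.27]
tcp_rot: [[0.083, 0.996, 0.006], [0.996, -0.083, -0.007], [-0.006, 0.007, -1.0]]
force: [1.5, -0.9, 0.4]
opening: 0.005
```

Call:
arm_command:
  targets:
    - {"rot": [0,0,0],"offset": [-4,0,0],"gripper": 1}
    - {"rot": [0,0,0],"offset": [-8,0,0],"gripper": 1}
    - {"rot": [0,0,0],"offset": [-8,0,0],"gripper": 1}
    - {"rot": [0,0,0],"offset": [-8,0,0],"gripper": 1}
    - {"rot": [0,0,0],"offset": [-8,0,0],"gripper": 1}

```text
time_s: 12.1
position: [0.4437, -0.4137, 0.2647]
tcp_rot: [[0.084, 0.996, -0.001], [0.996, -0.084, 0.002], [0.002, -0.002, -1.0]]
force: [0.1, 0.7, 0.2]
opening: 0.008
```

```bash
python3 s.py|head -1
python3 - <<'E'
from rig import viewer
import cv2,numpy as np
f=viewer.capture('top')['frame'][:,:,::-1]
cv2.imwrite('pics/t4.png',cv2.resize(f[150:285,100:450],None,fx=2.2,fy=2.2))
o=np.load('top0.npz')['frame'][:,:,::-1]
def loc(f,lo,hi,x0,x1,y0,y1):
    m=cv2.inRange(cv2.cvtColor(f,cv2.COLOR_BGR2HSV),lo,hi)[y0:y1,x0:x1];M=cv2.moments(m,True);return M['m10']/max(M['m00'],1)+x0,M['m01']/max(M['m00'],1)+y0
for n,a in dict(weight=((18,120,90),(32,255,255),295,325,225,250),driver=((0,150,100),(8,255,255),100,135,200,280),vials=((5,80,40),(17,255,200),160,370,160,205)).items():print(n,loc(o,*a),loc(f,*a))
E
```

```text
12.1 [ 0.4437 -0.4137  0.2647] [[0.084, 0.996, -0.001], [0.996, -0.084, 0.002], [0.002, -0.002, -1.0]] [0.13 0.67 0.2 ] 0.007717229429413407
weight (310.6031746031746, 238.74603174603175) (310.7049180327869, 238.54098360655738)
driver (118.0, 255.0) (118.01369863013699, 255.03082191780823)
vials (263.3008547008547, 184.9059829059829) (263.51023890784984, 184.90443686006824)
```

View pics/t4.png

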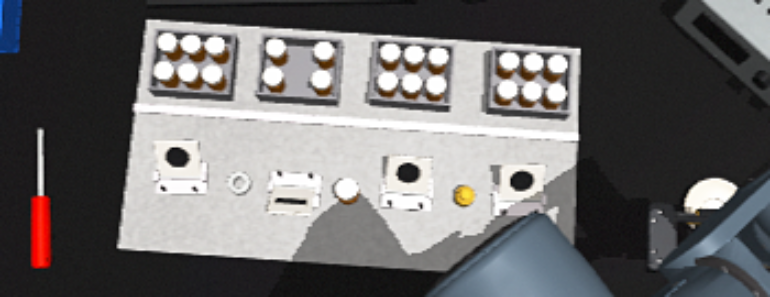

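The picture shows discs on tags 1, 3 and 4 (177,157; 408,173; 522,180) and the bar on tag 2 (292,202). Nothing else has moved and the arm is clear, so I hand in.

```bash
python3 -c "
from rig import ticket
print(ticket.hand_in())"
```

```text
the job is handed in; nothing more can be done
None
```

All four tags were wrong, so I pushed each one over with the closed fingertip, and the job is handed in. The three tags in front of the full bins (first, third and fourth from the left) now show their discs. The tag in front of the bin with the two middle vials missing (second from the left) shows its bar.

- **Tags:** the last top picture shows all four in those positions.
- **Bystanders and bins:** the weight, screwdriver and vials moved by less than about 0.2 pixel between the first and last pictures. The collar, jar, bins and dish look unmoved, but I judged those by eye and the arm partly hides the dish.
- **Force and time:** the force readings at the end of each move stayed under about 2 N. The arm finished clear of everything at 12 s of the allowed 54 s. No check failed or disagreed.

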